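# Fit a box lid over a hidden pin and hold it down for tacking

## Task

Pick up the steel box lid by its square tube stub and fit it on the blue welding fixture, long side along the fixture, working it along over the locating pin (which the lid hides) until the pin drops into the hole in its underside. Then press it down until the yellow sprung rests are fully down, and finish while still holding it pressed down there for the welder. Leave the other things on the bench where they are.

Things in the scene. Friction and masses are not known exactly. Their poses are not given: they have to be found in the camera images.
- lid: Grey steel box lid, 0.36 to 0.59 kg: flat closed box 100 (its x) x 80 (its y) x 25 mm high, tube stub on top. In the middle of its flat underside is one blind round hole for the pin, 17 mm across, 20 mm deep. Origin: centre of the underside (mouth of the hole), z up. Starts lying on the bench, underside down. Fits either way round (half turn).
- stub_top (a point): Top centre of the lid's stub: upright square tube, 32 x 32 mm, 45 mm tall, on the middle of the lid's top, its sides along the lid's x and y. It spans 25 to 70 mm above the lid's underside; this point is at 70 mm.
- fixture: Blue welding fixture fixed to the bench: base 190 (its x) x 110 (its y) x 20 mm high; origin at the centre of its underside, on the bench surface, z up. On it are two yellow sprung rest bars along its x, 150 mm long, 16 mm wide, centred 29 mm either side of its middle line, tops 36 mm above the bench when up, 30 mm when fully down.
- slot (a point): Middle of the slot on top of the fixture base (20 mm above its origin). A rigid upright brass pin, 14 mm across, is clamped on the middle line (fixture y = 0), each time elsewhere, up to 20 mm from here along fixture x; not reported, but visible from above until covered. Its top is 47 mm above the bench; its nose tapers over the top 8 mm to 5 mm across.
- rest (a joint): Travel of the two yellow rest bars (they move together): 0 = up, 0.006 m = fully down. About 9 N starts them moving, 15 N holds them fully down; the lid's weight (4 to 6 N) counts but is not enough alone. Underside of a level lid above the bench: 47 mm resting on the pin's nose, 36 mm dropped on the pin, 30 mm pressed home.
- offcut: short offcut of 30 mm square steel tube, 50 mm long, lying; origin under its middle. Bystander.
- washer: flat steel ring 44 mm across, 5 mm thick. Bystander.
- hammer: hammer lying on the bench. Bystander.
- brush: brush lying on the bench. Bystander.
- angle: red-painted steel angle section, 80 mm long, 40 mm high, lying. Bystander.
There are look-alikes about, which are no part of the job. Of the things like the fixture, leave any that is red; of the rest the larger one is meant.

How it is judged:
By the outcome, as a careful person would: the job done as asked, in the order asked, and still so for the second after the job is handed in, while the arm keeps its last pose, push and grip.
It also fails if it takes over 64 s, if anything falls off the work surface, if the arm or the gripper's body presses on something with over 40 N, if the wrist force passes 120 N, or if a joint passes its speed limit or range.

## Robot

A 6-joint arm with a two-finger parallel gripper is mounted at the origin on the work surface. World frame = base frame: x ahead of the robot, y to its left, z up, the work surface at z = 0. Lengths are in m, angles in rad, forces in N, time in s.
With the tool pointing down it reaches from about 0.25 to 0.775 m from the base axis. Payload 4 kg.
Tool frame: the origin (TCP) lies at the very end of the fingers, on their centre line; the grasp point (between the pads) lies 19 mm behind it; z points along the fingers, y is the line along which they close (so a half turn about z gives the same grasp; the last joint's range is limited). The gripper opens to 94 mm and grips with 3 to 60 N. Pads are 16 mm wide; open, the fingers measure 119 mm over their backs; the gripper's body (75 mm by 177 mm) begins 78 mm behind the grasp point.
Start: joints at [1.142, 0.087, 1.371, -0, 1.684, -0.103], TCP at [0.176, 0.521, 0.168] pointing down, gripper open.
Joint ranges: [-3.1, 3.1], [-0.76, 2.03], [0.27, 2.55], [-1.08, 4.22], [0.17, 2.65], [-2.57, 2.57]. Speed limits (rad/s): [2.79, 2.79, 3.14, 3.14, 3.14, 3.14].

## Interface

Orientations are given as [roll, pitch, yaw] about the fixed x, y, z axes, in that order (R = Rz(yaw) Ry(pitch) Rx(roll)).
In Python, from bench import robot, vision gives the robot as it stands.
- The arm moves only by the shell command python3 -m crank 'ROWS'. ROWS is JSON, a list of rows, each a list of 3 entries, a list of its own where there are three numbers: the closure, from 0 (fully open) to 1 (shut), then the shift along the tool's x, y, z in m, then the turn, a rotation vector about the tool's x, y, z in degrees. A call has 1 to 8 rows; each row shifts and turns the commanded pose from where the row before left it, along the tool's axes as they then stand; what a row does not reach is not made up. A row lasts 1/10 s, in which the tool goes at most 50 mm and 8.59 degrees, less where a joint would pass 70% of its speed; a pose out of reach is approached as far as the arm can. A call with a gripper value outside its range is refused whole. The fingers move at their own pace and stop on an object; the grip force is fixed at half the most. Time passes only in rows, so rows that do not move let the fingers close. It gives the time, the measured TCP pose, the force, the opening and the grip force at its end, in the units of the state.
- robot.get_obs(): the state, without advancing time (a new reading comes with each control period).
- vision.snapshot(name): name is "scene" or "top"; returns a dict with "color" (480x640x3 uint8, red, green, blue), "z_map" (480x640 float32, m along the optical axis (not along the pixel's ray), 0 where there is no reading), "fx", "fy", "cx", "cy" (pixels), "R" (3x3) and "t" (3): a world point X has camera coordinates R X + t. Camera axes: x right, y down, z forward; pixel columns grow to the right and rows downward; lengths in m; the calibration is good to about 2 mm. A picture is of the moment at which its call begins.
- robot.close_job(): hands the job in; it is judged then, once.
The state is a dict: "time": time; "joint_positions": joint angles; "qvel": joint speeds; "joint_torque": joint torques, N m; "tool_pos": TCP position; "ee_rot": TCP orientation; "wrist_force": force on the tool from outside, world axes, zero at the start; "wrist_torque": the same for the moment, N m; "width": finger opening in m; "finger_force": force on a finger pad.
Only numpy, scipy, OpenCV 4.12 (cv2) and the standard library are available. Lean on these libraries where they do the work, as an engineer would, in place of code of your own. Each camera call takes 0.05 s, during which the arm holds its last target. There are 200 camera calls.

## Working session

There is one attempt and no reset: what is moved stays moved. The work goes in short steps, Python scripts to look and compute and a shell command to move; the robot and the scene stay as the last step left them, time stands still between calls to the robot, and variables do not carry over. Pictures are saved under pics/ and viewed, at most 10 in all, crops included, and the job is handed in when it is done.

```bash
mkdir -p pics; cat > h.py <<'E'
import numpy as np, cv2
from bench import robot, vision
from scipy.spatial.transform import Rotation as Ro
def pts(s):
    z=s["z_map"]; v,u=np.mgrid[:480,:640]
    c=np.stack([(u-s["cx"])/s["fx"]*z,(v-s["cy"])/s["fy"]*z,z],-1)
    w=(c-s["t"])@s["R"]; w[z==0]=np.nan
    return w
E
python3 - <<'E'
from h import *
s=vision.snapshot("top"); cv2.imwrite("pics/top.png",s["color"][:,:,::-1]); np.savez("top.npz",**s)
s2=vision.snapshot("scene"); cv2.imwrite("pics/scene.png",s2["color"][:,:,::-1])
o=robot.get_obs(); print(o)
print(s["fx"],s["R"],s["t"])
E
```

```text
{'time': 0.1, 'joint_positions': array([ 1.14186347e+00,  8.78758841e-02,  1.37209046e+00, -1.36373096e-05,
        1.68361874e+00, -1.03106447e-01]), 'qvel': array([ 0.00145365, -0.00237201, -0.00505748, -0.00049761, -0.00137566,
       -0.00246505]), 'joint_torque': array([ 1.93626438e-03, -3.41252768e+01, -3.03301513e+01,  7.18628406e-02,
        3.04784894e-02, -1.10131496e-04]), 'tool_pos': array([0.17582311, 0.5205332 , 0.16673058]), 'ee_rot': array([-3.13960941e+00, -1.91586493e-04,  2.81576453e+00]), 'wrist_force': array([-0.10448313,  0.30931334,  0.85334308]), 'wrist_torque': array([-0.00209973,  0.03024546,  0.01312595]), 'finger_force': 0.0, 'width': 0.09417564509206104}
540.4043045405002 [[ 0.00594335 -0.99998162 -0.00119702]
 [-0.98950752 -0.00570828 -0.14436859]
 [ 0.14435911  0.00204249 -0.98952326]] [-0.04766403  0.46038927  1.21328273]
```

View pics/top.png

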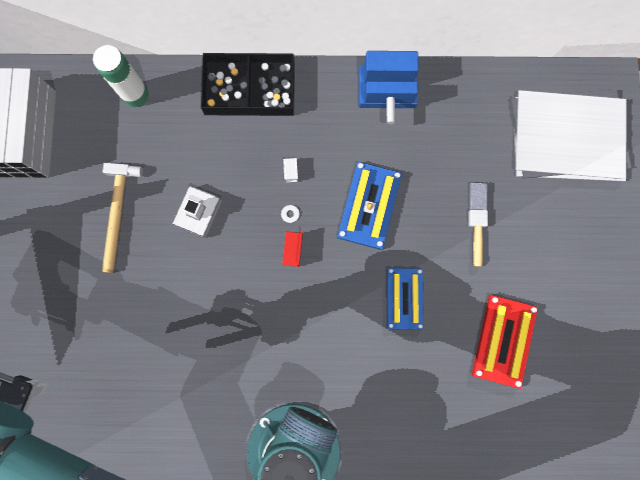

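View pics/scene.png

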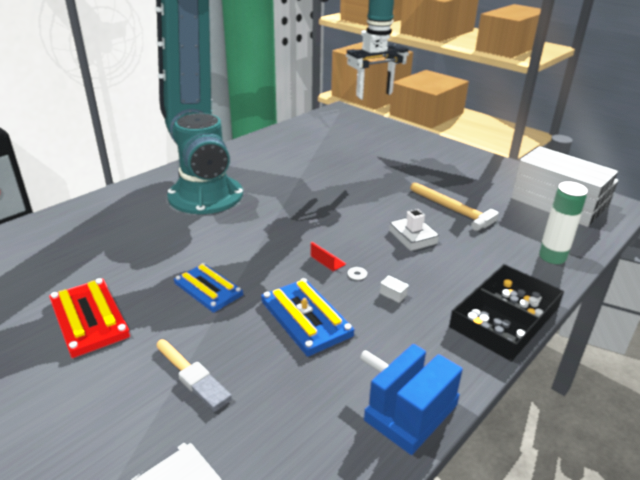

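The top view shows three fixture-like things: large blue (370,205) with the brass pin at about (370,206), small blue (405,298), and red (505,342). I choose the large blue one. The only lid is at (197,210), with its stub at about (194,207). The offcut at (291,170) has no stub, so it isn't a candidate.

```bash
cat > m.py <<'E'
from h import *
s=dict(np.load("top.npz")); w=pts(s); c=s["color"].astype(int)
v,u=np.mgrid[:480,:640]
def box(m):
    p=w[m][:,:2].astype(np.float32); r=cv2.minAreaRect(p); return r, len(p), p.mean(0)
def win(a,b,r): return (abs(u-a)<r)&(abs(v-b)<r)
z=w[...,2]
L=win(197,210,32)
print("bench z",np.nanmedian(z[L]))
print("lid top",box(L&(z>.017)&(z<.033)),np.median(z[L&(z>.017)&(z<.033)]))
print("stub",box(L&(z>.06)),np.median(z[L&(z>.06)]))
F=win(370,205,50)
blue=(c[...,2]>c[...,0]+60)&F; yel=(c[...,0]>150)&(c[...,2]<110)&(c[...,1]>130)&F
print("fix",box(F&(z>.012)&(z<.06)), np.median(z[blue]))
print("yel", np.median(z[yel]), box(yel))
for nm,a,b in(("small",405,298),("red",505,342)):
    print(nm,box(win(a,b,48)&(z>.012)&(z<.06)))
P=F&(z>.040); print("pin",P.sum(),w[P].mean(0),z[P].max())
a=cv2.resize(s["color"][165:255,160:410,::-1],None,fx=3.2,fy=3.2,interpolation=cv2.INTER_CUBIC); cv2.imwrite("pics/crop.png",a)
E
python3 m.py
```

```text
bench z 0.0017675237482046718
lid top (((0.5432679653167725, 0.23556002974510193), (0.08548494428396225, 0.1040472760796547), 68.24573516845703), 1268, array([0.54151845, 0.23398691], dtype=float32)) 0.024459316757562754
stub (((0.5427539348602295, 0.2354368269443512), (0.033559054136276245, 0.032532885670661926), 66.0390396118164), 208, array([0.54218596, 0.23463748], dtype=float32)) 0.06928594197634781
fix (((0.5614112019538879, -0.17334632575511932), (0.1099902093410492, 0.19146385788917542), 75.19493103027344), 3663, array([ 0.5590802 , -0.17244546], dtype=float32)) nan
yel nan (((0.5615748167037964, -0.17264151573181152), (0.07210629433393478, 0.14995713531970978), 74.93626403808594), 823, array([nan, nan], dtype=float32))
small (((0.34166425466537476, -0.2540304660797119), (0.0812498927116394, 0.14015734195709229), 89.29167175292969), 1781, array([ 0.3414066, -0.2528287], dtype=float32))
red (((0.2459496557712555, -0.4798711836338043), (0.11266722530126572, 0.19001463055610657), 75.40882110595703), 4119, array([ 0.2450474, -0.477528 ], dtype=float32))
pin 30 [ 0.55370253 -0.17154259  0.0422525 ] 0.047472447121678626
```

View pics/crop.png

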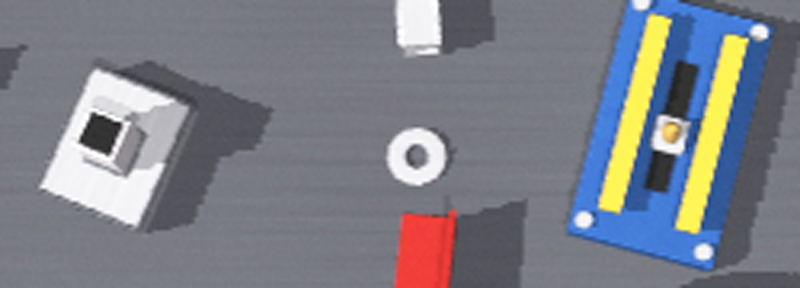

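The crop confirms the choice: lid with square stub at crop (103,133), and the large blue fixture with the pin at crop (672,131). The measured lid (104x85 mm), fixture (191x110 mm) and heights match the given sizes. The pin is about 8 mm towards the robot from the slot's middle.

```bash
cat > go.py <<'E'
import sys; from h import *
t=[float(a) for a in sys.argv[1:5]]  # x y z, yaw deg of tool x
o=robot.get_obs(); R=Ro.from_euler("xyz",o["ee_rot"])
T=Ro.from_euler("xyz",[np.pi,0,np.radians(t[3])])
print("shift mm",(R.inv().apply(np.array(t[:3])-o["tool_pos"])*1000).round(1),"turn",(R.inv()*T).as_rotvec(degrees=True).round(2))
print(o["time"],o["tool_pos"].round(4),np.degrees(o["ee_rot"]).round(2),"F",o["wrist_force"].round(1),"M",o["wrist_torque"].round(2),"w",round(o["width"],4),o["finger_force"])
E
python3 -m crank '[[0,[-0.044,-0.015,0],[0,0,0]],[0,[-0.044,-0.015,0],[0,0,0]],[0,[-0.044,-0.015,0],[0,0,0]],[0,[-0.044,-0.015,0],[0,0,0]],[0,[-0.044,-0.015,0],[0,0,0]],[0,[-0.044,-0.015,0],[0,0,0]],[0,[-0.044,-0.015,0],[0,0,0]],[0,[-0.044,-0.015,0],[0,0,0]]]'
python3 -m crank '[[0,[-0.044,-0.016,0],[0,0,0]],[0,[-0.044,-0.016,0],[0,0,0]],[0,[0,0,0],[0,0,4.5]],[0,[0,0,0],[0,0,0]]]'
python3 go.py 0.543 0.2355 0.11 157
```

```text
time: 0.9
tool_pos: [0.4721, 0.2932, 0.1673]
ee_rot: [-3.141, -0.001, 2.816]
wrist_force: [-0.3, 0.9, -0.5]
width: 0.0939
finger_force: 0.0
time: 1.3
tool_pos: [0.5447, 0.235, 0.1665]
ee_rot: [-3.14, -0.002, 2.735]
wrist_force: [-0.4, -0.5, -0.9]
width: 0.094
finger_force: 0.0
shift mm [ 1.7 -0.1 56.5] turn [-0.07 -0.11 -0.31]
1.3 [0.5447 0.235  0.1665] [-1.7993e+02 -1.1000e-01  1.5669e+02] F [-0.4 -0.5 -0.9] M [-0.   -0.01  0.03] w 0.094 0.0
```

```bash
python3 -m crank '[[0,[0.001,0,0.025],[0,0,0]],[0,[0,0,0.025],[0,0,0]],[0,[0,0,0.025],[0,0,0]],[0,[0,0,0],[0,0,0]]]'
python3 - <<'E'
from h import *
s=vision.snapshot("scene"); a=s["color"][110:280,330:550,::-1]; cv2.imwrite("pics/g1.png",cv2.resize(a,None,fx=3.4,fy=3.4))
E
python3 go.py 0.543 0.2355 0.029 157
```

```text
time: 1.7
tool_pos: [0.5394, 0.2365, 0.0881]
ee_rot: [-3.136, -0.007, 2.74]
wrist_force: [0.4, 0.6, 0.0]
width: 0.0938
finger_force: 0.0
shift mm [-2.6 -0.3 61.7] turn [-0.18 -0.22 -0.02]
1.75 [0.541  0.2369 0.0907] [-179.82   -0.22  156.98] F [-0.  -0.1  0.4] M [-0.01 -0.01 -0.01] w 0.0941 0.0
```

View pics/g1.png

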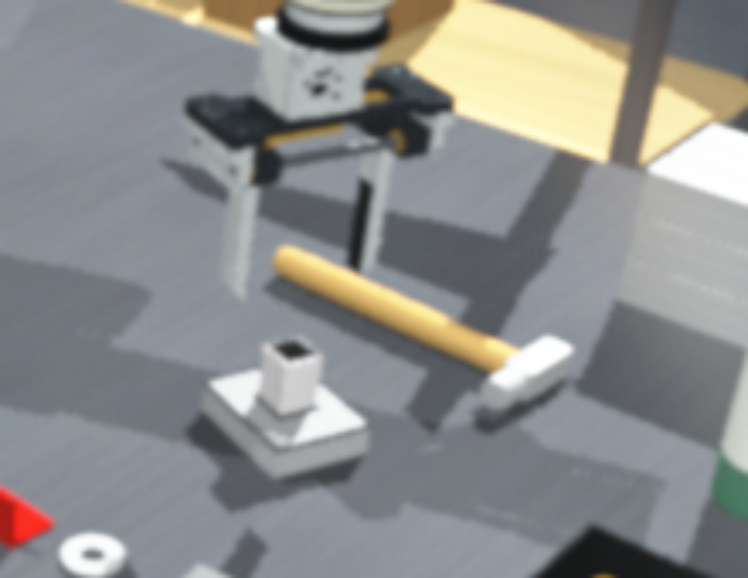

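The crop shows the fingertips at (237,295) and (365,270), and the stub top at (292,350). The tool looks a little behind the stub, so I'll check with numbers.

```bash
python3 - <<'E'
from h import *
s=vision.snapshot("scene"); w=pts(s); z=w[...,2]
def px(X):
    c=s["R"]@np.array(X)+s["t"]; return (c[0]/c[2]*s["fx"]+s["cx"],c[1]/c[2]*s["fy"]+s["cy"])
def cr(p): return ((p[0]-330)*3.4,(p[1]-110)*3.4)
o=robot.get_obs(); print(o["tool_pos"],"tcp crop",cr(px(o["tool_pos"])),"stub pred",cr(px([.543,.2355,.07])))
v,u=np.mgrid[:480,:640]
m=(u>395)&(u<440)&(v>200)&(v<245)
p=w[m&(z>.06)&(z<.08)]; print(len(p),np.median(p,0), p.min(0),p.max(0))
p=w[m&(z>.015)&(z<.03)]; print(len(p),np.median(p,0),cv2.minAreaRect(p[:,:2].astype(np.float32)))
# fingers
m=(u>385)&(u<450)&(v>160)&(v<200)&(z>.085)&(z<.12); p=w[m]; print(len(p),p.mean(0),p.min(0),p.max(0))
t=dict(np.load("top.npz"))
s=vision.snapshot("top"); w=pts(s); cv2.imwrite("pics/t2.png",cv2.resize(s["color"][120:300,100:320,::-1],None,fx=3.3,fy=3.3))
E
```

```text
[0.5425114  0.23725206 0.09280817] tcp crop (np.float64(295.16686566056717), np.float64(321.2420499513935)) stub pred (np.float64(290.88216657042693), np.float64(349.4659320786343))
145 [0.54681532 0.22788249 0.06973574] [0.52294922 0.21246744 0.060062  ] [0.56354591 0.25194912 0.07437503]
617 [0.56290414 0.21918529 0.02546408] ((0.5448334217071533, 0.2340683788061142), (0.08601955324411392, 0.10727137327194214), 67.21265411376953)<stdin>:12: RuntimeWarning: Mean of empty slice.
  ret = um.true_divide(
Traceback (most recent call last):
ValueError: zero-size array to reduction operation minimum which has no identity
```

```bash
python3 - <<'E'
from h import *
s=vision.snapshot("scene"); w=pts(s); z=w[...,2]; o=robot.get_obs(); print(o["tool_pos"],o["joint_positions"])
a=s["color"][110:280,330:550,::-1]; cv2.imwrite("pics/g2.png",cv2.resize(a,None,fx=3.4,fy=3.4))
v,u=np.mgrid[:480,:640]
for a,b in((400,190),(437,180)):
    m=(abs(u-a)<8)&(abs(v-b)<25)&(z>.075)&(z<.22); p=w[m]; print(len(p))
    if len(p): 
        q=p[p[:,2]<p[:,2].min()+.02]; print(np.median(q,0),q.min(0),q.max(0))
E
```

```text
[0.54351997 0.23740851 0.09414018] [ 3.16161978e-01  2.05900401e-01  1.38281905e+00  1.28066597e-04
  1.55111257e+00 -8.52003006e-01]
234
[0.52658731 0.18358656 0.14549402] [0.50923644 0.17659302 0.13254978] [0.53257495 0.19406224 0.15247324]
268
[0.56722206 0.27965358 0.14155939] [0.54921412 0.27346539 0.13050397] [0.57408259 0.28896617 0.15016025]
```

View pics/g2.png

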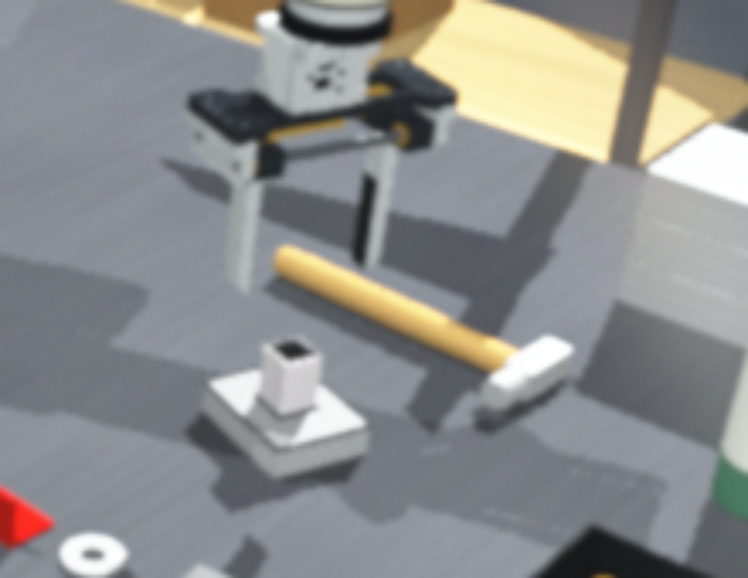

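The view shows the tips at (240,290) and (368,265), still higher than reported. The camera puts them at z≈0.13 against a reported 0.094. I'll let the arm settle and measure the tips with both cameras.

```bash
python3 -m crank '[[0,[0,0,0],[0,0,0]],[0,[0,0,0],[0,0,0]],[0,[0,0,0],[0,0,0]],[0,[0,0,0],[0,0,0]],[0,[0,0,0],[0,0,0]]]'
cat > tips.py <<'E'
from h import *
o=robot.get_obs(); print(o["time"],o["tool_pos"].round(4),o["joint_positions"].round(4),o["qvel"].round(3))
for n in("scene","top"):
    s=vision.snapshot(n); w=pts(s)
    R=Ro.from_euler("xyz",o["ee_rot"]); q=(w-o["tool_pos"])@R.as_matrix()
    for sg in(-1,1):
        m=(abs(q[...,0])<.03)&(sg*q[...,1]>.038)&(sg*q[...,1]<.075)&(q[...,2]<.01)&(q[...,2]>-.09)
        p=q[m]
        if len(p)>5: print(n,sg,len(p),"tool-frame median mm",(np.median(p,0)*1e3).round(1),"z range",(np.percentile(p[:,2],[1,99])*1e3).round(1),"y",(np.percentile(p[:,1],[2,98])*1e3).round(1),"x",(np.percentile(p[:,0],[2,98])*1e3).round(1))
E
python3 tips.py
```

```text
time: 2.35
tool_pos: [0.5435, 0.2367, 0.093]
ee_rot: [3.141, 0.0, 2.737]
wrist_force: [-0.2, -0.2, 0.4]
width: 0.094
finger_force: 0.0
2.35 [0.5435 0.2367 0.093 ] [ 3.1500e-01  2.0680e-01  1.3840e+00  1.0000e-04  1.5504e+00 -8.5140e-01] [-0.001  0.002  0.002  0.    -0.001 -0.002]
scene -1 143 tool-frame median mm [ -6.1 -59.  -67. ] z range [-89.2 -41.6] y [-62.5 -49. ] x [-12.   10.6]
scene 1 161 tool-frame median mm [ -5.5  47.  -65.2] z range [-89.4 -39.2] y [43.1 57.3] x [-11.3   9.6]
top -1 11 tool-frame median mm [  1.  -59.9 -51.6] z range [-57.  -48.9] y [-60.3 -59.4] x [-6.4 10.2]
```

```bash
python3 -m crank '[[0,[0,0,0.018],[0,0,0]],[0,[0,0,0.018],[0,0,0]],[0,[0,0,0],[0,0,0]],[0,[0,0,0],[0,0,0]],[0,[0,0,0],[0,0,0]]]'
python3 tips.py
python3 - <<'E'
from h import *
s=vision.snapshot("scene"); a=s["color"][110:280,330:550,::-1]; cv2.imwrite("pics/g3.png",cv2.resize(a,None,fx=3.4,fy=3.4))
E
```

```text
time: 2.95
tool_pos: [0.5441, 0.2369, 0.058]
ee_rot: [3.14, 0.001, 2.737]
wrist_force: [-0.2, -0.7, 0.3]
width: 0.0941
finger_force: 0.0
2.95 [0.5441 0.2369 0.058 ] [ 3.1510e-01  2.2640e-01  1.4314e+00  1.0000e-04  1.4817e+00 -8.5140e-01] [-0.    -0.006 -0.006  0.001 -0.002 -0.001]
scene -1 135 tool-frame median mm [ -6.4 -59.2 -68.2] z range [-89.4 -41.8] y [-63.3 -48.9] x [-12.1  10.3]
scene 1 148 tool-frame median mm [ -5.4  47.5 -64.9] z range [-89.  -39.3] y [43.5 56.9] x [-10.5   9.5]
top -1 7 tool-frame median mm [  0.8 -59.6 -49.5] z range [-53.9 -47.6] y [-60.6 -58.7] x [-6.9  7.7]
```

View pics/g3.png

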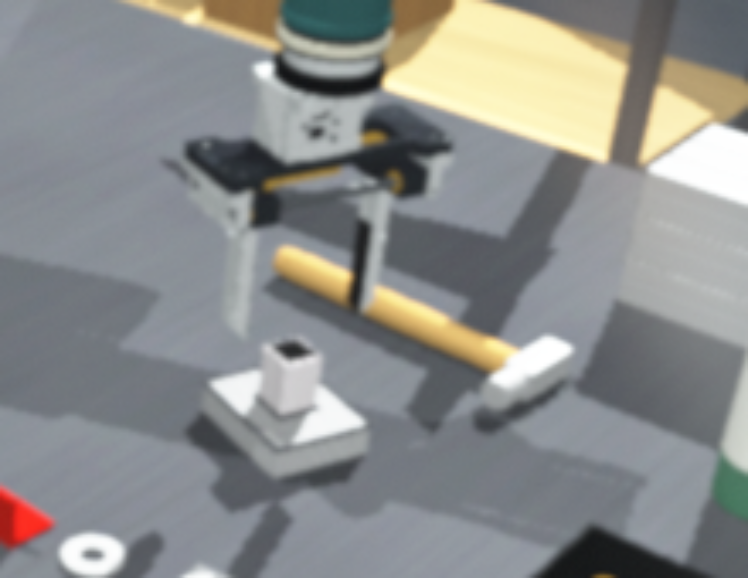

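Tips in the crop are at (237,330) and (362,305), stub top at (292,350). The offset between real and reported tip height is constant: the tips are really about 36–39 mm above the reported z, while x and y agree. I'll go by the camera for height and guard with force.

```bash
python3 -m crank '[[0,[0,0.001,0.015],[0,0,0]],[0,[0,0,0.015],[0,0,0]],[0,[0,0,0.016],[0,0,0]],[0,[0,0,0],[0,0,0]],[0,[0,0,0],[0,0,0]]]'
python3 tips.py
python3 -m crank '[[0,[0,0,0.005],[0,0,0]],[0,[0,0,0.005],[0,0,0]],[0,[0,0,0.004],[0,0,0]],[0,[0,0,0],[0,0,0]]]'
python3 - <<'E'
from h import *
s=vision.snapshot("scene"); a=s["color"][110:280,330:550,::-1]; cv2.imwrite("pics/g4.png",cv2.resize(a,None,fx=3.4,fy=3.4))
E
```

```text
time: 3.6
tool_pos: [0.5428, 0.2373, 0.0094]
ee_rot: [-3.14, -0.002, 2.737]
wrist_force: [-0.3, 0.1, -0.6]
width: 0.0942
finger_force: 0.0
3.6 [0.5428 0.2373 0.0094] [ 3.1640e-01  2.6350e-01  1.4870e+00  1.0000e-04  1.3937e+00 -8.5010e-01] [ 0.    -0.018 -0.031 -0.002  0.001  0.002]
scene -1 385 tool-frame median mm [ -4.3 -52.3  -6.9] z range [-89.3   9.8] y [-73.5 -39.4] x [-27.5  27.2]
scene 1 184 tool-frame median mm [ -4.8  47.8 -58.1] z range [-89.2   9.3] y [39.  73.8] x [-25.4  22. ]
top -1 157 tool-frame median mm [  6.  -58.5   8.1] z range [-47.4  10. ] y [-74.7 -41.5] x [-28.7  28.9]
top 1 44 tool-frame median mm [21.7 57.9  8.5] z range [-16.5  10. ] y [38.7 73.7] x [14.8 29.5]
time: 4.1
tool_pos: [0.543, 0.2373, -0.0042]
ee_rot: [-3.141, -0.001, 2.737]
wrist_force: [-0.6, -0.1, -0.4]
width: 0.094
finger_force: 0.0
```

View pics/g4.png

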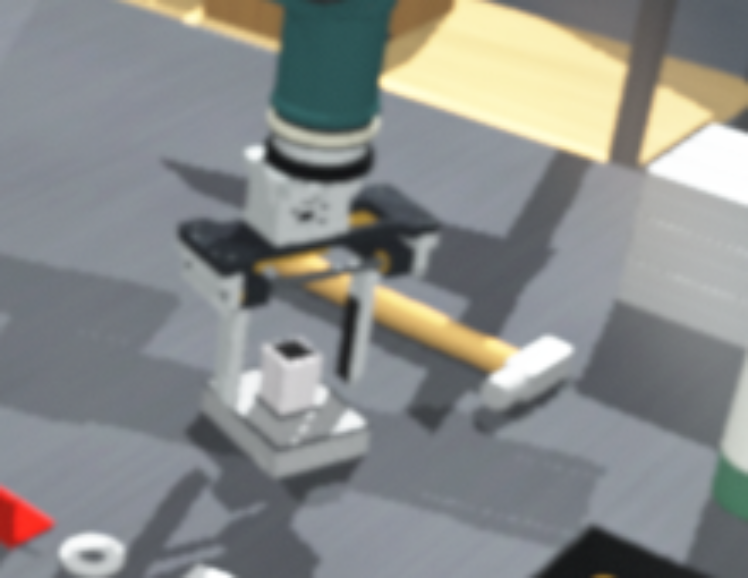

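The fingers straddle the stub, right tip at (347,380), just above the lid. I'll go 4 mm lower, grip and lift.

```bash
python3 -m crank '[[0,[0,0,0.004],[0,0,0]],[0,[0,0,0],[0,0,0]],[1,[0,0,0],[0,0,0]],[1,[0,0,0],[0,0,0]],[1,[0,0,0],[0,0,0]],[1,[0,0,0],[0,0,0]],[1,[0,0,0],[0,0,0]],[1,[0,0,0],[0,0,0]]]'
python3 -m crank '[[1,[0,0,0],[0,0,0]],[1,[0,0,0],[0,0,0]],[1,[0,0,0],[0,0,0]]]'
python3 go.py 0.543 0.2355 0.15 157
```

```text
time: 4.95
tool_pos: [0.5438, 0.2376, -0.0072]
ee_rot: [3.141, 0.0, 2.737]
wrist_force: [-0.1, -0.5, -0.2]
width: 0.0493
finger_force: 0.0
time: 5.25
tool_pos: [0.5434, 0.2371, -0.0072]
ee_rot: [-3.14, -0.0, 2.737]
wrist_force: [-1.4, -2.8, 0.8]
width: 0.032
finger_force: 29.9
shift mm [  -0.2   -1.8 -157.2] turn [-0.06 -0.02 -0.17]
5.25 [ 0.5434  0.2371 -0.0072] [-1.7994e+02 -2.0000e-02  1.5683e+02] F [-1.4 -2.8  0.8] M [-0.24  0.14 -0.02] w 0.032 29.852648377418518
```

```bash
python3 -m crank '[[1,[0,0,-0.005],[0,0,0]],[1,[0,0,-0.02],[0,0,0]],[1,[0,0,-0.03],[0,0,0]],[1,[0,0,-0.03],[0,0,0]],[1,[0,0,-0.015],[0,0,-4]],[1,[0,0,0],[0,0,-4.4]],[1,[0,0,0],[0,0,0]],[1,[0,0,0],[0,0,0]]]'
python3 go.py 0.5537 -0.1715 0.0928 165.2
```

```text
time: 6.05
tool_pos: [0.5429, 0.2374, 0.0916]
ee_rot: [-3.141, -0.002, 2.882]
wrist_force: [0.4, 0.0, -4.4]
width: 0.0317
finger_force: 29.9
shift mm [-115.3 -392.5   -1.1] turn [-0.05 -0.12 -0.05]
6.05 [0.5429 0.2374 0.0916] [-1.7995e+02 -1.2000e-01  1.6515e+02] F [ 0.4  0.  -4.4] M [ 0.02 -0.03 -0.03] w 0.0317 29.85768735408783
```

```bash
python3 -m crank '[[1,[-0.005,-0.016,0],[0,0,0]],[1,[-0.01,-0.033,0],[0,0,0]],[1,[-0.01,-0.033,0],[0,0,0]],[1,[-0.01,-0.033,0],[0,0,0]],[1,[-0.01,-0.033,0],[0,0,0]],[1,[-0.01,-0.033,0],[0,0,0]],[1,[-0.01,-0.033,0],[0,0,0]],[1,[-0.01,-0.033,0],[0,0,0]]]'
python3 -m crank '[[1,[-0.01,-0.033,0],[0,0,0]],[1,[-0.01,-0.033,0],[0,0,0]],[1,[-0.01,-0.033,0],[0,0,0]],[1,[-0.006,-0.026,0],[0,0,0]],[1,[-0.005,-0.02,0],[0,0,0]],[1,[0,0,0],[0,0,0]],[1,[0,0,0],[0,0,0]],[1,[0,0,0],[0,0,0]]]'
python3 go.py 0.5537 -0.1715 0.0928 165.2
python3 - <<'E'
from h import *
o=robot.get_obs(); tp=o["tool_pos"]; R=Ro.from_euler("xyz",o["ee_rot"]).as_matrix()
for n in("scene","top"):
    s=vision.snapshot(n); w=pts(s); q=(w-tp)@R
    m=(abs(q[...,0])<.075)&(abs(q[...,1])<.065)&(abs(w[...,2]-(tp[2]+.0072+.025))<.006)
    p=w[m]; print(n,len(p))
    if len(p)>50:
        r=cv2.minAreaRect(p[:,:2].astype(np.float32)); print(r,np.median(p[:,2])); print("tool x,y range",np.percentile(q[m],[1,99],axis=0)*1e3)
    a=s["color"][:,:,::-1]
    cv2.imwrite(f"pics/h_{n}.png",cv2.resize(a[150:400,230:450] if n=="scene" else a[130:280,270:470],None,fx=2.4 if n=="scene" else 3.5,fy=2.4 if n=="scene" else 3.5))
E
```

```text
time: 6.85
tool_pos: [0.5523, -0.0228, 0.092]
ee_rot: [-3.141, -0.001, 2.882]
wrist_force: [0.4, -0.4, -4.4]
width: 0.0319
finger_force: 29.9
time: 7.65
tool_pos: [0.5555, -0.1705, 0.0923]
ee_rot: [3.141, -0.001, 2.884]
wrist_force: [-0.9, -0.1, -4.3]
width: 0.032
finger_force: 29.9
shift mm [ 1.5 -1.4 -0.5] turn [ 0.04 -0.06  0.03]
7.65 [ 0.5555 -0.1705  0.0923] [ 1.7996e+02 -6.0000e-02  1.6523e+02] F [-0.9 -0.1 -4.3] M [-0.   -0.02 -0.02] w 0.032 29.85780358314514
scene 998
((0.5566136240959167, -0.17145250737667084), (0.08605288714170456, 0.1055821105837822), 76.0660171508789) 0.12522140177815128
tool x,y range [[-52.91948501 -43.20105427 -37.16623211]
 [ 48.88039761  39.57819496 -26.65464279]]
top 746
((0.5544575452804565, -0.17051979899406433), (0.08312437683343887, 0.10203716903924942), 75.99931335449219) 0.12413155917828811
tool x,y range [[-42.63670595 -41.56390879 -36.57521435]
 [ 51.3182412   41.06749164 -26.67047571]]
```

View pics/h_scene.png

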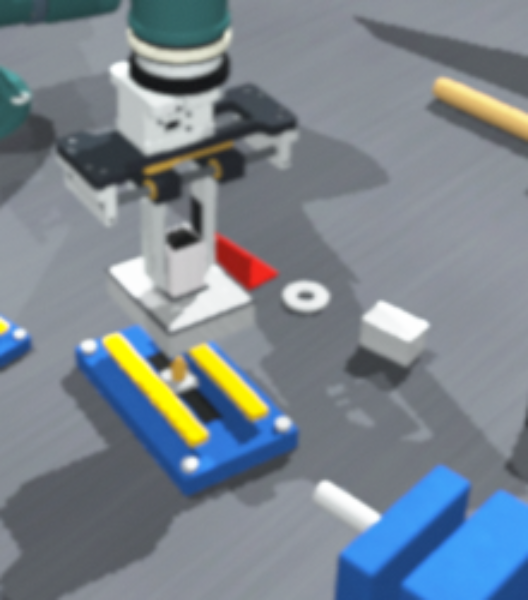

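The crop shows the lid held level above the fixture, with the brass pin at (180,368) still visible. Let me check the pin position with this camera before lowering.

```bash
python3 - <<'E'
from h import *
s=vision.snapshot("scene"); w=pts(s); z=w[...,2]; c=s["color"].astype(int)
v,u=np.mgrid[:480,:640]; a,b=230+180/2.4,150+368/2.4
P=(abs(u-a)<7)&(abs(v-b)<9)
m=P&(z>.030)&(z<.05)&(c[...,0]>c[...,2]+40); p=w[m]; print(len(p),np.median(p,0),p.min(0),p.max(0))
ct=np.array([.5614,-.1733]);th=np.radians(-14.85);e=np.array([np.cos(th),np.sin(th)]);n=np.array([-e[1],e[0]])
for q in(p.mean(0)[:2],p[p[:,2]>p[:,2].max()-.006].mean(0)[:2],[.5537,-.1715]): print("along/perp mm",(q-ct)@e*1e3,(q-ct)@n*1e3)
t=dict(np.load("top.npz")); w=pts(t); z=w[...,2]; c=t["color"].astype(int); 
m=(abs(u-370)<8)&(abs(v-206)<8)&(z>.036); print(w[m].round(4)[np.argsort(-z[m])][:12])
F=(abs(u-370)<50)&(abs(v-205)<50)
E
```

```text
63 [ 0.5579699  -0.17451892  0.03754246] [ 0.54511869 -0.20122533  0.0311021 ] [ 0.57032015 -0.14223678  0.04853865]
along/perp mm -4.656211164885894 1.3090826592299605
along/perp mm -3.7086132700992165 -1.993021262156659
along/perp mm -7.9041416571696175 -0.23354798949365496
[[ 0.5536 -0.1709  0.0475]
 [ 0.556  -0.1687  0.0472]
 [ 0.554  -0.1688  0.0454]
 [ 0.5519 -0.1689  0.0446]
 [ 0.5566 -0.1713  0.0446]
 [ 0.5519 -0.1712  0.0445]
 [ 0.5543 -0.1736  0.0442]
 [ 0.552  -0.1736  0.0441]
 [ 0.5497 -0.1713  0.0438]
 [ 0.5569 -0.1737  0.0431]
 [ 0.5571 -0.1761  0.0426]
 [ 0.5477 -0.1737  0.042 ]]
```

```bash
python3 -m crank '[[1,[0.001,-0.001,0.015],[0,0,0.3]],[1,[0,0,0.015],[0,0,0]],[1,[0,0,0.012],[0,0,0]],[1,[0,0,0.005],[0,0,0]],[1,[0,0,0],[0,0,0]],[1,[0,0,0],[0,0,0]]]'
python3 -m crank '[[1,[0,0,0.002],[0,0,0]],[1,[0,0,0.002],[0,0,0]],[1,[0,0,0.001],[0,0,0]],[1,[0,0,0],[0,0,0]]]'
python3 go.py 0.554 -0.1712 0.029 165.2
```

```text
time: 8.4
tool_pos: [0.555, -0.1719, 0.0458]
ee_rot: [3.142, 0.0, 2.879]
wrist_force: [0.2, -0.5, -3.6]
width: 0.0315
finger_force: 29.9
time: 8.8
tool_pos: [0.5547, -0.1718, 0.0407]
ee_rot: [3.142, -0.0, 2.879]
wrist_force: [0.3, 0.5, -4.1]
width: 0.0318
finger_force: 29.9
shift mm [ 0.8  0.4 11.7] turn [ 0.01 -0.   -0.27]
8.8 [ 0.5547 -0.1718  0.0407] [179.99  -0.   164.93] F [ 0.3  0.5 -4.1] M [ 0.02 -0.01  0.02] w 0.0318 29.857695400714874
```

```bash
python3 -m crank '[[1,[0,0,0.001],[0,0,0]],[1,[0,0,0.001],[0,0,0]],[1,[0,0,0.001],[0,0,0]],[1,[0,0,0],[0,0,0]]]'
python3 -m crank '[[1,[0,0,0.001],[0,0,0]],[1,[0,0,0.001],[0,0,0]],[1,[0,0,0],[0,0,0]]]'
```

```text
time: 9.2
tool_pos: [0.5546, -0.1717, 0.0375]
ee_rot: [3.141, -0.0, 2.879]
wrist_force: [0.6, 0.8, -4.7]
width: 0.0319
finger_force: 29.9
time: 9.5
tool_pos: [0.5546, -0.1717, 0.0355]
ee_rot: [3.141, -0.0, 2.879]
wrist_force: [-0.3, 1.0, -4.3]
width: 0.0317
finger_force: 29.9
```

No contact at an estimated underside height of 43 mm, so the nose has entered the hole. I'll continue gently.

```bash
python3 -m crank '[[1,[0,0,0.001],[0,0,0]],[1,[0,0,0.001],[0,0,0]],[1,[0,0,0.001],[0,0,0]],[1,[0,0,0],[0,0,0]]]'
python3 -m crank '[[1,[0,0,0.001],[0,0,0]],[1,[0,0,0.001],[0,0,0]],[1,[0,0,0.001],[0,0,0]],[1,[0,0,0],[0,0,0]]]'
python3 go.py 0.554 -0.1712 0.0228 165.2
```

```text
time: 9.9
tool_pos: [0.5546, -0.1717, 0.0325]
ee_rot: [3.141, -0.0, 2.879]
wrist_force: [-0.4, -0.3, -3.7]
width: 0.0317
finger_force: 29.9
time: 10.3
tool_pos: [0.5546, -0.1717, 0.0295]
ee_rot: [3.141, -0.0, 2.879]
wrist_force: [-0.1, -0.0, -5.0]
width: 0.032
finger_force: 29.9
shift mm [0.7 0.3 6.7] turn [ 0.01 -0.02 -0.27]
10.3 [ 0.5546 -0.1717  0.0295] [ 1.7999e+02 -2.0000e-02  1.6493e+02] F [-0.1 -0.  -5. ] M [-0.02  0.01 -0.02] w 0.032 29.857828617095947
```

```bash
python3 -m crank '[[1,[0,0,0.001],[0,0,0]],[1,[0,0,0.001],[0,0,0]],[1,[0,0,0],[0,0,0]]]'
python3 -m crank '[[1,[0,0,0.001],[0,0,0]],[1,[0,0,0.001],[0,0,0]],[1,[0,0,0],[0,0,0]]]'
python3 -m crank '[[1,[0,0,0.001],[0,0,0]],[1,[0,0,0.001],[0,0,0]],[1,[0,0,0],[0,0,0]]]'
```

```text
time: 10.6
tool_pos: [0.5549, -0.1718, 0.0288]
ee_rot: [-3.142, 0.001, 2.879]
wrist_force: [-2.2, 0.8, 0.6]
width: 0.0321
finger_force: 29.9
time: 10.9
tool_pos: [0.555, -0.1718, 0.0269]
ee_rot: [-3.141, 0.001, 2.879]
wrist_force: [-3.4, 1.5, 5.6]
width: 0.0316
finger_force: 29.9
time: 11.2
tool_pos: [0.555, -0.1718, 0.0253]
ee_rot: [-3.141, 0.001, 2.879]
wrist_force: [-3.6, 2.2, 6.6]
width: 0.032
finger_force: 29.9
```

```bash
python3 -m crank '[[1,[0.0004,0,0.001],[0,0,0]],[1,[0,0,0.001],[0,0,0]],[1,[0,0,0],[0,0,0]]]'
python3 -m crank '[[1,[0,0,0.001],[0,0,0]],[1,[0,0,0.001],[0,0,0]],[1,[0,0,0],[0,0,0]]]'
python3 -m crank '[[1,[0,0,0.001],[0,0,0]],[1,[0,0,0],[0,0,0]],[1,[0,0,0],[0,0,0]]]'
```

```text
time: 11.5
tool_pos: [0.5551, -0.1719, 0.0239]
ee_rot: [-3.141, 0.002, 2.879]
wrist_force: [-4.1, 1.0, 8.8]
width: 0.0318
finger_force: 29.9
time: 11.8
tool_pos: [0.5551, -0.1719, 0.0227]
ee_rot: [-3.141, 0.002, 2.879]
wrist_force: [-4.9, 3.0, 11.9]
width: 0.032
finger_force: 29.9
time: 12.1
tool_pos: [0.5551, -0.1719, 0.0227]
ee_rot: [-3.141, 0.003, 2.879]
wrist_force: [-6.4, 3.0, 13.8]
width: 0.0321
finger_force: 29.9
```

```bash
python3 -m crank '[[1,[0.001,0,0.001],[0,0,0]],[1,[0,0,0.001],[0,0,0]],[1,[0,0,0],[0,0,0]],[1,[0,0,0],[0,0,0]],[1,[0,0,0],[0,0,0]]]'
python3 - <<'E'
from h import *
s=vision.snapshot("scene"); w=pts(s); o=robot.get_obs(); R=Ro.from_euler("xyz",o["ee_rot"]).as_matrix(); q=(w-o["tool_pos"])@R
m=(abs(q[...,0])<.048)&(abs(q[...,1])<.038)&(abs(w[...,2]-.055)<.008); print("lid top z",np.median(w[m][:,2]),m.sum())
d=w[m]; A=np.c_[d[:,:2]-d[:,:2].mean(0),np.ones(len(d))]; print("slopes",np.linalg.lstsq(A,d[:,2],rcond=None)[0])
print(o["time"],o["wrist_force"],o["tool_pos"],o["qvel"].round(3))
cv2.imwrite("pics/end.png",cv2.resize(s["color"][150:400,230:450,::-1],None,fx=2.4,fy=2.4))
E
```

```text
time: 12.6
tool_pos: [0.5553, -0.1719, 0.0227]
ee_rot: [-3.141, 0.006, 2.879]
wrist_force: [-6.0, 3.0, 19.6]
width: 0.0315
finger_force: 29.9
lid top z 0.05578780973878125 714
slopes [-0.00469847 -0.00108157  0.05592483]
12.65 [-7.59356647  3.50258952 19.28630284] [ 0.55535853 -0.17193379  0.02265353] [-0.     0.001 -0.     0.001  0.     0.001]
```

View pics/end.png

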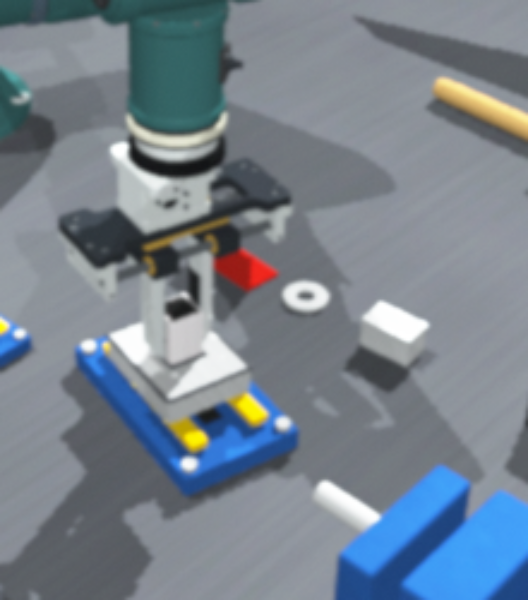

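The lid sits level and square on the large blue fixture, stub at (180,310). The bars are down and the bystanders shown are where they were. The push is 19 N plus the lid's weight, and height has stayed put while the force rose, so the lid is home. Handing in while holding.

```bash
python3 -c "
from bench import robot
print(robot.close_job())"
```

```text
the job is handed in; nothing more can be done
None
```

The lid is on the large blue fixture with the pin in its hole and is pressed home on the rests. I handed the job in at 12.65 s with the gripper still pushing down at about 19 N plus the lid's weight.

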